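# Swing down a sprung locker hatch with a hook pole

### The job

Take the short hook pole from the bench, hook its side pin into the eye on the plywood locker's hatch and pull the hatch gently down with it, against its spring, until it snaps into its catch and stays fully down by itself. Then unhook the pole and lay it back on the open bench. Touch the hatch with nothing but the pole, never load it with more than 15 N, and leave the primer can, the tape measure and the solder spool alone.

Things in the scene. Friction and masses are not known exactly. Their poses are not given: they have to be found in the camera images.
- pole_grip (a point): Middle of the gripping place on the pole's black handle, on the pole's axis and half-way up (14 mm over the bench as it lies). The pole lies along its own x axis: the handle (20 mm wide in y, 28 mm high in z, from x = -80 to +35 mm of this point) is at the robot's end, then an 8 mm steel shaft, and at x = +120 mm the shaft bends square to the side, into a pin along the pole's +y. 0.14 kg.
- pole_pin (a point): Middle of the pole's side pin, 120 mm ahead (+x) of pole_grip and 18 mm to its +y side. The pin is a 6 mm rod along the pole's y; its free end, 14 mm further along +y, has a 9 mm ball. The shaft's elbow begins 12 mm back along -y. Same axes as pole_grip.
- eye (a point): Centre of the steel ring on the hatch's outer face: hole 22 mm wide, wire 5 mm thick, centre 22 mm off the hatch's face, 24 mm below the hatch's upper edge. The hole's axis is its y axis (level, along the hinge line), so the pin goes in sideways and may turn in it while the hatch swings. The frame turns with the hatch; with the hatch shut its x axis points into the locker and z up.
- hinge_mid (a point): Middle of the hatch's hinge line, on the locker's front at the lower edge of the hatch, 130 mm above the bench. Axes of the locker: x points into it, away from the robot, y along the hinge line, z up. With the hatch shut the eye is at x = -34, z = +145 mm from here. The locker is fixed, 260 mm wide, 130 mm deep, 305 mm high, its front facing the robot.
- hatch (a joint): Hatch angle in rad: 0 shut and upright, growing as its upper edge swings towards the robot and down, to a hard stop at 1.22. A spring closes it: roughly 1 N at the eye all the way. About 0.1 rad before the stop it meets a roller catch that takes some 4 to 7 N more at the eye; past 1.18 the pull drops, as the catch draws it to the stop and holds it there. Let go before that, it swings shut again.
- primer_can: Primer can, 66 mm wide, 84 mm high, standing at the left; origin at its underside. A bystander.
- tape_measure: Tape measure, 39 x 81 x 68 mm, standing at the right; origin at its underside. A bystander.
- spool: Solder spool, 53 mm wide, 30 mm high, at the left; origin at its underside. A bystander.

How it is judged:
By the outcome, as a careful person would: the job done as asked, in the order asked, and still so for the second after the job is handed in, with the robot touching nothing.
It also fails if it takes over 72 s, if anything falls off the work surface, if the arm or the gripper's body presses on something with over 40 N, if the wrist force passes 120 N, or if a joint passes its speed limit or range.

### The arm

A 6-joint arm with a two-finger parallel gripper is mounted at the origin on a cart in front of the work surface, level with it; the furniture and walls round the work are solid. World frame = base frame: x ahead of the robot, y to its left, z up, the work surface at z = 0. Lengths are in m, angles in rad, forces in N, time in s.
With the tool pointing down it reaches from about 0.275 to 0.825 m from the base axis. Payload 4.9 kg.
Tool frame: the origin (TCP) lies midway between the tips of the shut fingers; the grasp point (between the pads) lies 19 mm behind it (grip_point_offset is the distance from the TCP to the grasp point, in m); z points along the fingers, y is the line along which they close (so a half turn about z gives the same grasp; the last joint's range is limited). The gripper opens to 85 mm and grips with 20 to 120 N. Pads are 22 mm wide; open, the fingers measure 114 mm over their backs; the gripper's body (76 mm by 85 mm) begins 54 mm behind the grasp point. The pads swing forward as they close: fully open they stand 13 mm farther back than shut.
Start: joints at [-0.134, 0.326, -0.193, 1.052, 0, 1.437], TCP at [0.55, 0, 0.231] pointing down, gripper open.
Joint ranges: [-2.65, 2.65], [-0.97, 1.79], [-1.3, 1.35], [-1.93, 2.1], [-1.47, 1.37], [-3.14, 3.14]. Speed limits (rad/s): [2.57, 2.57, 3.14, 3.14, 3.14, 3.14].

### API

Orientations are given as a rotation vector (axis times angle).
In Python, from cell import * gives the robot as it stands. Calls block until the motion is done:
- movep(position, orientation): joint-space move of the TCP to a pose.
- move_l(position, velocity=0.15, rot=None, until_force=None): straight line of the TCP; rot=None keeps the orientation; velocity is the mean speed in m/s. With until_force (N) it stops when the force on the tool has changed by that much, and returns True; else False.
- set_joints(angles): joint-space move.
- let_go() and grab(newtons=None): open the fingers fully, or close them until they stop; newtons is the grip in N (None keeps the last).
- sleep(seconds).
- ik(position, orientation): joint angles nearest the present ones, or None.
- get_state(): the state.
- grab_frame(name): name is "scene" or "side" or "wrist"; returns a dict with "img" (480x640x3 uint8, red, green, blue), "fx", "fy", "cx", "cy" (pixels), "cam_to_world" (4x4, takes a point from camera to world coordinates); the wrist camera has in their place "T_tool_cam" (4x4, takes a point from camera to tool coordinates, whose origin is the TCP and whose axes are the flange's). Camera axes: x right, y down, z forward; pixel columns grow to the right and rows downward; lengths in m; the calibration is good to about 2 mm. A picture is of the moment at which its call begins: read the wrist's pose just before it. There is no depth.
A pose or a line that the arm cannot do raises MotionError and nothing moves.
- sign_off(): hands the job in; it is judged then, once.
Trained networks look in the newest picture that a camera, given by its name, has taken for a name from the list of things; names that differ only in an ending like _2 or _b are one class to them, and where a whole thing is asked for, a point or a joint stands for the part that bears it (a point fixed in the world has none). Each returns a list of dicts, best first, with "score" (0 to 1); they miss things now and then, are a little off and sometimes report something else, mostly with a low value. They report only what shows in the picture. A call takes as long as a camera call.
- spot_in(camera, name): "centre" ([column, row] in pixels, amid what is visible of it).
- silhouettes(camera, name): "mask" (480x640 bool, what is visible of it) and "centre" ([column, row] in pixels, amid what is visible of it).
- tip_of(camera, name): "centre" ([column, row] in pixels: a listed point, or the origin of a listed thing).
The state is a dict: "clock": time; "q": joint angles; "joint_velocities": joint speeds; "tau": joint torques, N m; "position": TCP position; "eef_rot": TCP orientation; "contact_force": force on the tool from outside, world axes, zero at the start; "wrist_torque": the same for the moment, N m; "finger_gap": opening from 0.0 (shut) to 1.0 (fully open); "grasp_force": force on a finger pad.
Only numpy, scipy, OpenCV 4.12 (cv2) and the standard library are available. Lean on these libraries where they do the work, as an engineer would, in place of code of your own. Each camera call takes 0.05 s, during which the arm holds its last target. There are 200 camera calls.

## Working session

There is one attempt and no reset: what is moved stays moved. The work goes in short steps, each a Python script; the robot and the scene stay as the last script left them, time stands still between calls to the robot, and variables do not carry over. Pictures are saved under pics/ and viewed, at most 12 in all, crops included, and the job is handed in when it is done.

```bash
mkdir -p pics; ls
python3 - <<'E'
from cell import *
import cv2,numpy as np
ims=[]
for c in ["scene","side"]:
    f=grab_frame(c); ims.append(f["img"]); cv2.imwrite(f"pics/{c}0.png",f["img"][:,:,::-1])
    print(c,f["fx"],f["fy"],f["cx"],f["cy"],np.round(f["cam_to_world"],3).tolist())
    for n in ["pole_grip","pole_pin","eye","hinge_mid","primer_can","tape_measure","spool"]:
        print(n,[(np.round(d["centre"],1).tolist(),round(d["score"],2)) for d in tip_of(c,n)[:2]])
print(get_state())
E
```

```text
pics
scene 510.1080128724667 510.1080128724667 316.5863845880617 241.75954871062788 [[0.891, -0.271, 0.364, 0.122], [-0.453, -0.572, 0.684, -0.827], [0.023, -0.774, -0.633, 0.917], [0.0, 0.0, 0.0, 1.0]]
pole_grip [([274.2, 268.1], 0.67)]
pole_pin [([319.4, 258.5], 0.71), ([273.2, 267.0], 0.45)]
eye [([358.8, 194.0], 0.58)]
hinge_mid [([364.1, 239.7], 0.94)]
primer_can [([260.3, 231.1], 0.56)]
tape_measure [([339.6, 390.7], 0.74)]
spool [([224.8, 241.4], 0.54), ([273.2, 268.5], 0.4)]
side 501.06327117427975 501.06327117427975 326.52525879307217 228.24417349154336 [[-0.844, -0.286, 0.454, 0.002], [-0.537, 0.46, -0.708, 0.884], [-0.006, -0.841, -0.541, 0.862], [0.0, 0.0, 0.0, 1.0]]
pole_grip [([336.2, 310.8], 0.74)]
pole_pin [([299.5, 295.5], 0.76)]
eye [([300.9, 182.5], 0.68)]
hinge_mid [([290.9, 226.5], 0.89)]
primer_can [([279.8, 358.1], 0.71)]
tape_measure [([407.3, 243.8], 0.69)]
spool [([314.8, 380.5], 0.78)]
{'clock': 0.8, 'q': array([-1.34226450e-01,  3.26159322e-01, -1.92597040e-01,  1.05201371e+00,
        9.41695439e-06,  1.43660296e+00]), 'joint_velocities': array([ 0.00088411, -0.00087154, -0.00170012,  0.00071053, -0.00157096,
       -0.00026504]), 'tau': array([ 6.71606158e-04, -4.43270659e+01,  2.62746298e+01,  8.26100513e-04,
       -2.64348937e-04,  4.23752596e-06]), 'position': array([ 5.50016064e-01, -2.37975391e-06,  2.31304134e-01]), 'eef_rot': array([2.22146748e+00, 2.22139399e+00, 3.67650760e-05]), 'contact_force': array([-0.07116223, -0.35271704, -0.12164167]), 'wrist_torque': array([-0.0499409 , -0.01529567, -0.00366134]), 'grasp_force': 0.0, 'finger_gap': 1.000377898624797}
```

```bash
cat > h.py <<'E'
from cell import *
import cv2,numpy as np
from scipy.spatial.transform import Rotation as R
def ray(f,px,T=None):
    T=f["cam_to_world"] if T is None else T
    d=T[:3,:3]@np.array([(px[0]-f["cx"])/f["fx"],(px[1]-f["cy"])/f["fy"],1.])
    return T[:3,3],d/np.linalg.norm(d)
def tri(rays):
    A=sum(np.eye(3)-np.outer(d,d) for o,d in rays); b=sum((np.eye(3)-np.outer(d,d))@o for o,d in rays)
    p=np.linalg.solve(A,b); return p,max(np.linalg.norm((np.eye(3)-np.outer(d,d))@(p-o)) for o,d in rays)
def plane(r,z): return r[0]+r[1]*(z-r[0][2])/r[1][2]
E
python3 - <<'E'
from h import *
np.set_printoptions(precision=4,suppress=True)
F={c:grab_frame(c) for c in ["scene","side"]}
for n,z in dict(pole_grip=.014,pole_pin=.014,eye=None,hinge_mid=.13,primer_can=0,tape_measure=0,spool=0).items():
    r=[ray(F[c],tip_of(c,n)[0]["centre"]) for c in F]
    print(n,*tri(r),[plane(x,z) for x in r] if z is not None else "")
E
python3 -c "
import cv2
a=cv2.imread('pics/scene0.png')[120:420,180:500];b=cv2.imread('pics/side0.png')[120:420,200:460]
a=cv2.resize(a,None,fx=1.35,fy=1.35);b=cv2.resize(b,None,fx=1.35,fy=1.35)
cv2.imwrite('pics/both.png',cv2.hconcat([a,b]))"
```

```text
pole_grip [0.4875 0.0859 0.0192] 0.004465147280050837 [array([0.4945, 0.0936, 0.014 ]), array([0.4854, 0.0826, 0.014 ])]
pole_pin [0.6044 0.0818 0.0135] 0.0031402960696584378 [array([0.6077, 0.0832, 0.014 ]), array([0.6003, 0.0836, 0.014 ])]
eye [ 0.6608 -0.0189  0.2774] 0.007240838888002843 
hinge_mid [ 0.6899 -0.0208  0.1334] 0.005453602298097777 [array([ 0.6857, -0.0213,  0.13  ]), array([ 0.7007, -0.029 ,  0.13  ])]
primer_can [ 0.5196  0.2701 -0.0025] 0.0003990237225137697 [array([0.519 , 0.2674, 0.    ]), array([0.5177, 0.272 , 0.    ])]
tape_measure [ 0.4675 -0.2972 -0.0071] 0.002201670128427651 [array([ 0.4625, -0.3019,  0.    ]), array([ 0.4661, -0.2885,  0.    ])]
spool [ 0.4206  0.2861 -0.005 ] 0.00025176977065622183 [array([0.4192, 0.2802, 0.    ]), array([ 0.4179,  0.2896, -0.    ])]
```

View pics/both.png

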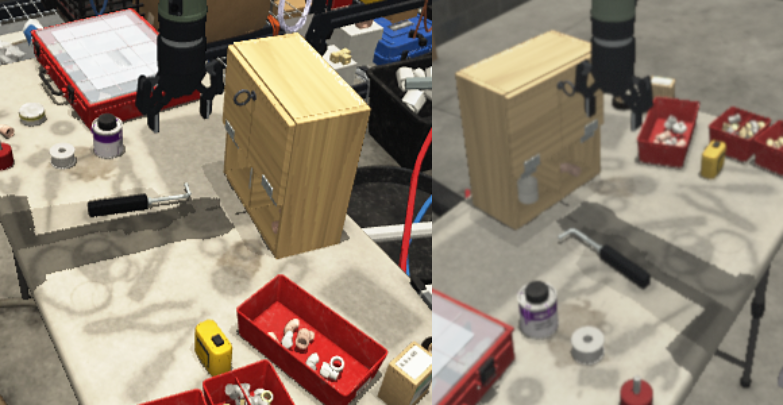

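The picture shows the locker with its hatch shut, the ring at about (360,192) in the scene image. The pole lies clear at scene pixels (245–320, 258–272), with its pin pointing left (+y). Next I'll take closer wrist views.

```bash
cat >> h.py <<'E'
np.set_printoptions(precision=4,suppress=True)
def tool(yaw,pitch=0,flip=False):
    # tool down, tool y along the -y axis of a frame turned by yaw; pitch>0 tilts the view ahead
    r=R.from_euler('z',yaw)*R.from_euler('y',-pitch)*R.from_euler('x',np.pi)
    if flip: r=r*R.from_euler('z',np.pi)
    return r.as_rotvec()
def wrist(names,fn):
    s=get_state(); f=grab_frame("wrist")
    M=np.eye(4); M[:3,:3]=R.from_rotvec(s["eef_rot"]).as_matrix(); M[:3,3]=s["position"]
    T=M@f["T_tool_cam"]; cv2.imwrite(f"pics/{fn}.png",f["img"][:,:,::-1])
    out={}
    for n in names:
        d=tip_of("wrist",n)
        if d: out[n]=(ray(f,d[0]["centre"],T),d[0]["centre"],d[0]["score"])
    np.savez(f"pics/{fn}.npz",T=T,k=[f["fx"],f["fy"],f["cx"],f["cy"]])
    return f,T,out
E
python3 - <<'E'
from h import *
f=grab_frame("wrist"); print(f["T_tool_cam"],f["fx"])
for fl in (0,1):
    for p in (0,.5,.8,1.0): print(fl,p,ik([.42,-.02,.30],tool(0,p,fl)))
    print(ik([.49,.087,.2],tool(-.2,0,fl)),ik([.56,-.03,.27],tool(0,0,fl)))
E
```

```text
[[-0.0008 -0.9586 -0.2846  0.0722]
 [ 1.     -0.0007 -0.0003 -0.0015]
 [ 0.0001 -0.2846  0.9586 -0.1428]
 [ 0.      0.      0.      1.    ]] 403.5475858131542
0 0 [-0.2235  0.0409 -0.3693  1.1606  0.      2.9181]
0 0.5 [-0.3435 -0.351  -0.8108  0.636   0.1622  2.8374]
0 0.8 [-0.4692 -0.5505 -1.0843  0.2941  0.3304  2.802 ]
0 1.0 [-0.5811 -0.6424 -1.2734  0.0241  0.4802  2.8006]
[ 0.0273  0.2548 -0.3763  0.9396  0.     -2.9143] [-0.1851  0.3245 -0.0949  1.1514  0.      2.9565]
1 0 [-0.2235  0.0409 -0.3693  1.1606  0.     -0.2235]
1 0.5 [-0.3435 -0.351  -0.8108  0.636   0.1622 -0.3042]
1 0.8 [-0.4692 -0.5505 -1.0843  0.2941  0.3304 -0.3395]
1 1.0 [-0.5811 -0.6424 -1.2734  0.0241  0.4802 -0.341 ]
[ 0.0273  0.2548 -0.3763  0.9396  0.      0.2273] [-0.1851  0.3245 -0.0949  1.1514  0.     -0.1851]
```

Run:
```python
from h import *
N=["eye","hinge_mid"]
rays={n:[] for n in N}
for i,(p,pt) in enumerate([((.42,-.10,.30),.7),((.42,.05,.32),.7)]):
    movep(p,tool(0,pt,True)); f,T,o=wrist(N,f"w{i}")
    m=silhouettes("wrist","hatch")
    if m: cv2.imwrite(f"pics/m{i}.png",m[0]["mask"]*255)
    for n in o: rays[n].append(o[n][0]); print(n,o[n][1:])
for n in N: print(n,*tri(rays[n]))
movep((.46,.087,.2),tool(0,0,True)); f,T,o=wrist(["pole_grip","pole_pin"],"w2")
for n in o: print(n,o[n][1:],plane(o[n][0],.014))
m=silhouettes("wrist","pole_grip"); cv2.imwrite("pics/m2.png",m[0]["mask"]*255)
a=[cv2.resize(cv2.imread(f"pics/{k}.png"),(400,300)) for k in ("w0","w1","w2")]
ms=[cv2.resize(cv2.imread(f"pics/m{k}.png"),(400,300)) for k in (0,1,2)]
cv2.imwrite("pics/c1.png",cv2.vconcat([cv2.hconcat([a[0],a[1]]),cv2.hconcat([a[2],cv2.addWeighted(a[0],.5,ms[0],.5,0)])]))
print(get_state()["clock"])
```

```text
eye ([407.3, 393.3], 0.79)
hinge_mid ([383.6, 269.6], 0.95)
eye ([244.0, 370.9], 0.62)
hinge_mid ([258.5, 255.1], 0.98)
eye [ 0.6532 -0.0188  0.2762] 0.00032693021745685576
hinge_mid [ 0.6901 -0.0217  0.1267] 0.0003980371604853693
pole_grip ([320.2, 248.3], 0.88) [0.4893 0.0887 0.014 ]
pole_pin ([305.6, 372.2], 0.97) [0.6112 0.075  0.014 ][ WARN:0@2.605] global loadsave.cpp:1063 imwrite_ Unsupported depth image for selected encoder is fallbacked to CV_8U.
[ WARN:0@3.623] global loadsave.cpp:275 findDecoder imread_('pics/m0.png'): can't open/read file: check file path/integrity
Traceback (most recent call last):
cv2.error: OpenCV(4.12.0) /io/opencv/modules/imgproc/src/resize.cpp:4208: error: (-215:Assertion failed) !ssize.empty() in function 'resize'
```

Run:
```python
from h import *
a=[cv2.rotate(cv2.resize(cv2.imread(f"pics/{k}.png"),(400,300)),cv2.ROTATE_180) for k in ("w0","w1","w2")]
f,T,o=wrist([],"w3")
m=silhouettes("wrist","pole_grip")[0]["mask"].astype(np.uint8)
ov=cv2.imread("pics/w3.png"); ov[m>0,1]=255
a.append(cv2.rotate(cv2.resize(ov,(400,300)),cv2.ROTATE_180))
cv2.imwrite("pics/c1.png",cv2.vconcat([cv2.hconcat(a[:2]),cv2.hconcat(a[2:])]))
ys,xs=np.nonzero(m); P=np.array([plane(ray(f,(x,y),T),.02)[:2] for x,y in zip(xs[::3],ys[::3])])
h=P[P[:,0]<.515]; v=np.linalg.svd(h-h.mean(0))[2][0]; print("yaw handle",np.arctan(v[1]/v[0]),P.min(0),P.max(0))
w=P[P[:,0]<.58]; v=np.linalg.svd(w-w.mean(0))[2][0]; print("yaw all",np.arctan(v[1]/v[0]))
print(get_state()["clock"])
```

```text
yaw handle -0.24930435887292873 [0.4083 0.0576] [0.6112 0.1149]
yaw all -0.24670645122103627
5.7
```

View pics/c1.png

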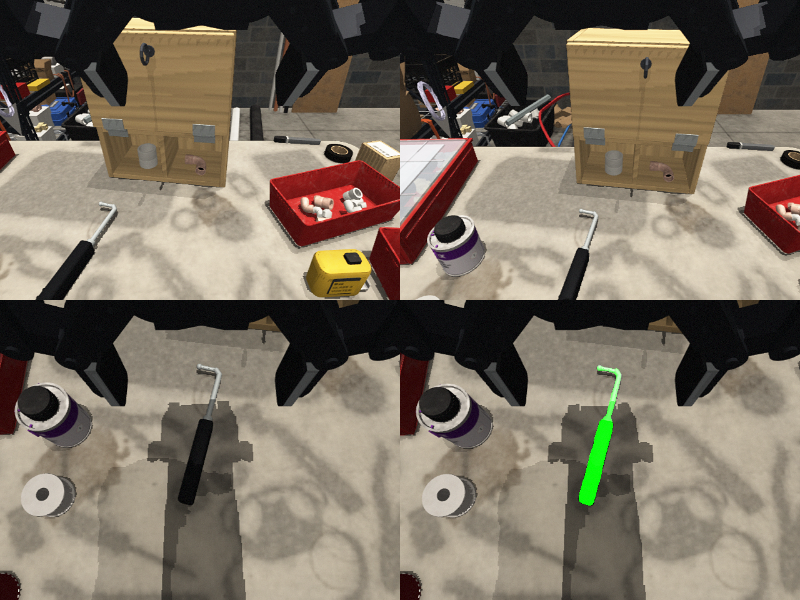

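The wrist views show the pole clean on the bench with its handle centred, its pin to the left, and the mask fitting it well. The locker front is visible too, and I'll read its bottom corners from w0 and w1 to get its yaw.

Run:
```python
from h import *
for n,pts in (("w0",((425,115),(189,105))),("w1",((279,133),(49,93)))):
    z=np.load(f"pics/{n}.npz"); k=z["k"]; f=dict(fx=k[0],fy=k[1],cx=k[2],cy=k[3])
    P=[plane(ray(f,p,z["T"]),0)[:2] for p in pts]; d=P[0]-P[1]
    print(P,"width",np.linalg.norm(d),"yaw",np.arctan2(-d[0],d[1]))
a=[cv2.rotate(cv2.imread(f"pics/{k}.png"),cv2.ROTATE_180) for k in ("w0","w1")]
cv2.imwrite("pics/c2.png",cv2.hconcat([cv2.resize(a[0][20:400,180:500],None,fx=1.25,fy=1.25),cv2.resize(a[1][20:400,240:560],None,fx=1.25,fy=1.25)]))
```

```text
[array([0.5678, 0.0188]), array([ 0.5543, -0.2391])] width 0.25824183774704007 yaw -0.05222959005360056
[array([0.6104, 0.0029]), array([ 0.5534, -0.247 ])] width 0.25625199365414797 yaw -0.22414209214966976
```

View pics/c2.png

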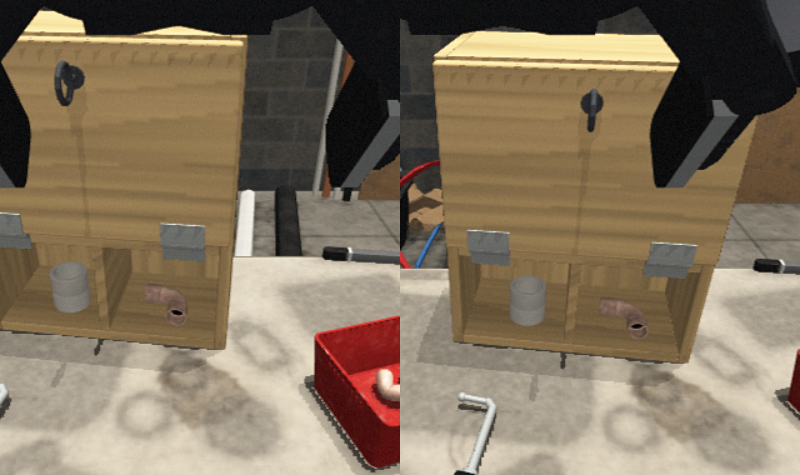

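Locker front bottom corners read from the crop: w1 (55,342) and (288,361); w0 right (223,348). My earlier scale was wrong, so I'm redoing it.

Run:
```python
from h import *
def ld(n):
    z=np.load(f"pics/{n}.npz"); k=z["k"]; return dict(fx=k[0],fy=k[1],cx=k[2],cy=k[3]),z["T"]
def full(c,x0): return (639-(x0+c[0]/1.25),479-(20+c[1]/1.25))
f,T=ld("w1")
P=[plane(ray(f,full(c,240),T),0) for c in ((55,342),(288,361))]; d=P[0]-P[1]
print(P,np.linalg.norm(d),"yaw bottom",np.arctan2(-d[0],d[1]))
P=[plane(ray(f,full(c,240),T),.13) for c in ((88,247),(271,260))]; d=P[0]-P[1]
print(P,"yaw hinges",np.arctan2(-d[0],d[1]))
P=[plane(ray(f,full(c,240),T),.305) for c in ((36,63),(278,67))]; d=P[0]-P[1]
print(P,"yaw top",np.arctan2(-d[0],d[1]))
f,T=ld("w0")
P=[plane(ray(f,c,T),0) for c in ((468,188),full((223,348),180))]; d=P[0]-P[1]
print(P,np.linalg.norm(d),"yaw w0",np.arctan2(-d[0],d[1]))
```

```text
[array([ 0.7065,  0.1034, -0.    ]), array([ 0.6757, -0.1523,  0.    ])] 0.2575030100285194 yaw bottom -0.12000690647308729
[array([0.6987, 0.0637, 0.13  ]), array([ 0.6748, -0.1096,  0.13  ])] yaw hinges -0.13724869582187224
[array([0.6738, 0.0995, 0.305 ]), array([ 0.6601, -0.0782,  0.305 ])] yaw top -0.07709144453108735
[array([0.6902, 0.1045, 0.    ]), array([ 0.6752, -0.1494,  0.    ])] 0.25432862343386625 yaw w0 -0.05920609636720235
```

```bash
cat >> h.py <<'E'
YAW=-0.10
HM=np.array([.6915,-.0217,.130]); EYE=np.array([.6547,-.0185,.2755])
OFF=np.array([.105,.018,.010])   # pin from TCP, in the yawed frame
def rz(y): return R.from_euler('z',y).as_matrix()
def tcp_for(pin,yaw=YAW,off=OFF): return np.asarray(pin)-rz(yaw)@off
E
python3 - <<'E'
from h import *
y=-.249; g=np.array([.489,.0885,0])+rz(y)@[.015,0,0]
movep(g+[0,0,.10],tool(y,0,True)); move_l(g+[0,0,.004],.1); grab(110)
s=get_state(); print(s["finger_gap"],s["grasp_force"],s["contact_force"],s["position"])
move_l(g+[0,0,.12],.12)
s=get_state(); print(s["contact_force"],s["wrist_torque"],s["position"])
f,T,o=wrist(["pole_pin","pole_grip"],"w4")
for n in o: print(n,o[n][1:],rz(y).T@(plane(o[n][0],s["position"][2]+.010)-s["position"]))
p=tcp_for(EYE+rz(YAW)@[-.07,-.036,0]); print(p)
movep(p,tool(YAW,0,True))
f,T,o=wrist(["pole_pin","eye"],"w5")
for n in o: print(n,o[n][1:],plane(o[n][0],EYE[2]),rz(YAW).T@(plane(o[n][0],p[2]+.010)-p))
cv2.imwrite("pics/w5r.png",cv2.rotate(cv2.imread("pics/w5.png"),cv2.ROTATE_180))
print(get_state()["clock"])
E
```

```text
0.2129824231079657 107.81841158866882 [-0.9676 -0.4825  5.0754] [0.5038 0.0848 0.0045]
[-0.2246 -0.4677 -1.1668] [-0.0082 -0.01   -0.0616] [0.5029 0.0848 0.1192]
pole_grip ([319.3, 290.2], 0.81) [-0.0163  0.0001  0.01  ]
[ 0.4752 -0.0548  0.2655]
10.1917
```

View pics/w5r.png

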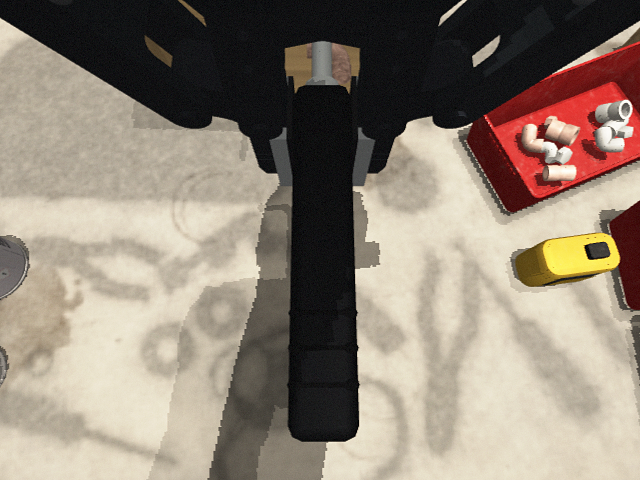

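The wrist view shows the handle held square between the pads, with the fingers hiding the pin. I'll use the fixed cameras for pin against eye.

Run:
```python
from h import *
move_l(tcp_for(EYE+rz(YAW)@[-.03,-.036,0]),.1)
F={c:grab_frame(c) for c in ["scene","side"]}
res={}
for n in ("eye","pole_pin"):
    r=[]
    for c in F:
        d=tip_of(c,n); print(c,n,[(np.round(x["centre"],1).tolist(),round(x["score"],2)) for x in d[:2]])
        if d: r.append(ray(F[c],d[0]["centre"]))
    if len(r)==2: res[n]=tri(r); print(n,*res[n])
p=get_state()["position"]; print("pin model",p+rz(YAW)@OFF)
def cr(c,x,y): return cv2.resize(F[c]["img"][y-50:y+50,x-50:x+50,::-1],(400,400),interpolation=cv2.INTER_CUBIC)
cv2.imwrite("pics/c3.png",cv2.hconcat([cr("scene",350,195),cr("side",305,185)]))
```

```text
scene eye [([357.1, 194.9], 0.88)]
side eye [([301.1, 182.7], 0.6)]
eye [ 0.6542 -0.0213  0.2767] 0.005012398254920109
scene pole_pin [([352.4, 205.7], 0.81)]
side pole_pin [([319.8, 184.6], 0.78)]
pole_pin [ 0.6216 -0.0511  0.2712] 0.00019587186039980595
pin model [ 0.6209 -0.0513  0.2757]
```

View pics/c3.png

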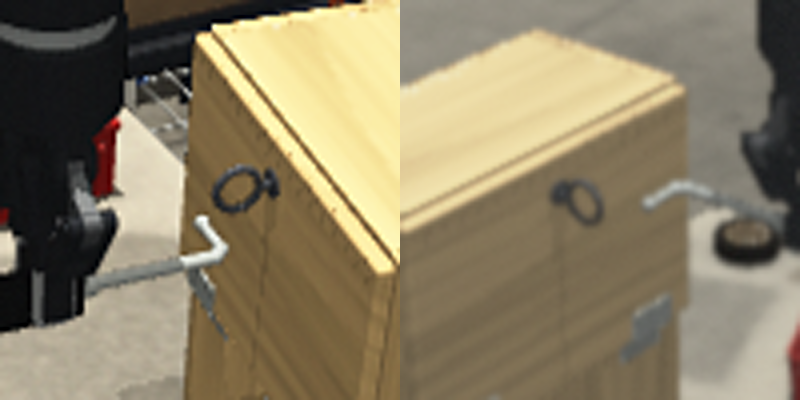

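Scene crop: the ring centre is at about (238,188), i.e. pixel (359.5,192), with the pin at (212,236). Side crop: the ring is at (183,201), i.e. pixel (300.9,185.3).

Run:
```python
from h import *
F={c:grab_frame(c) for c in ["scene","side"]}
e=tri([ray(F["scene"],(359.5,192)),ray(F["side"],(300.9,185.3))]); print("eye",*e)
for c in F:
    M=np.linalg.inv(F[c]["cam_to_world"])
    for nm,q in (("eye",EYE),("pinmodel",get_state()["position"]+rz(YAW)@OFF)):
        v=M@np.r_[q,1]; print(c,nm,F[c]["fx"]*v[0]/v[2]+F[c]["cx"],F[c]["fy"]*v[1]/v[2]+F[c]["cy"])
```

```text
eye [ 0.6577 -0.018   0.2754] 0.0014883744768806237
scene eye 358.0344444773801 192.91333256934968
scene pinmodel 352.44324098511584 204.0694413238453
side eye 301.6232237161975 185.03919863663182
side pinmodel 320.0651820595761 183.0762603840813
```

```bash
sed -i 's/^HM=.*/HM=np.array([.6905,-.0217,.1295]); EYE=np.array([.6565,-.0182,.2755])/; s/^OFF=.*/OFF=np.array([.105,.018,.0065])/' h.py
python3 - <<'E'
from h import *
print(move_l(tcp_for(EYE+rz(YAW)@[0,-.036,0]),.06,until_force=4))
print(move_l(tcp_for(EYE+rz(YAW)@[0,0.001,0]),.03,until_force=3))
s=get_state(); print(s["contact_force"],s["position"]+rz(YAW)@OFF,s["clock"])
F={c:grab_frame(c) for c in ["scene","side"]}
def cr(c,x,y): return cv2.resize(F[c]["img"][y-40:y+40,x-40:x+40,::-1],(400,400),interpolation=cv2.INTER_CUBIC)
cv2.imwrite("pics/c4.png",cv2.hconcat([cr("scene",355,195),cr("side",305,185)]))
E
```

```text
False
False
[-0.3001  0.1344 -2.6496] [ 0.6566 -0.0174  0.2755] 13.2083
```

View pics/c4.png

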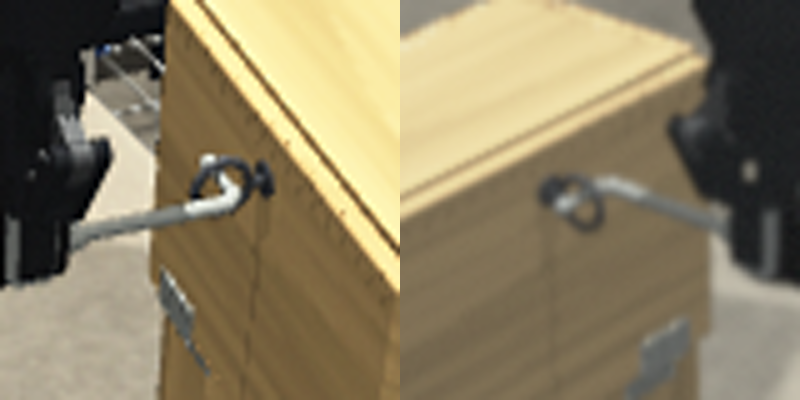

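The pin is through the ring: the ball shows on the far side in both views. Now I'll pull along the arc.

```bash
cat >> h.py <<'E'
def eye_at(th,lead=0.):
    v=np.array([EYE[0]-HM[0],EYE[2]-HM[2]]); r=.149; a=np.arctan2(.034,.145)+th
    return HM+rz(YAW)@np.array([-r*np.sin(a)-lead*np.cos(a),.001,r*np.cos(a)-lead*np.sin(a)])
E
python3 - <<'E'
from h import *
B=np.array([-.22,-.47,-1.17])
for th in np.arange(.1,1.05,.1):
    hit=move_l(tcp_for(eye_at(th,.006)),.06,until_force=8)
    s=get_state(); print(round(th,2),hit,s["contact_force"]-B,round(s["clock"],1))
    if hit or np.linalg.norm(s["contact_force"]-B)>9: break
F={c:grab_frame(c) for c in ["scene","side"]}
cv2.imwrite("pics/c5.png",cv2.hconcat([cv2.resize(F["scene"]["img"][130:290,260:420,::-1],(400,400)),cv2.resize(F["side"]["img"][120:280,240:400,::-1],(400,400))]))
E
```

```text
0.1 False [ 0.4512  1.2325 -0.3982] 13.8
0.2 False [ 1.3699 -0.0496 -0.4983] 14.2
0.3 False [0.7672 0.1609 0.1643] 14.6
0.4 False [ 0.6885  0.6041 -0.0762] 15.0
0.5 False [0.5617 0.501  0.0801] 15.4
0.6 False [ 0.0847 -0.205  -0.1423] 15.8
0.7 False [-0.299  -0.3385  0.2217] 16.2
0.8 False [-0.0077 -0.319   0.9364] 16.6
0.9 False [0.3713 0.3565 0.6128] 17.0
1.0 False [ 0.8075 -0.1574  0.9907] 17.4
```

View pics/c5.png

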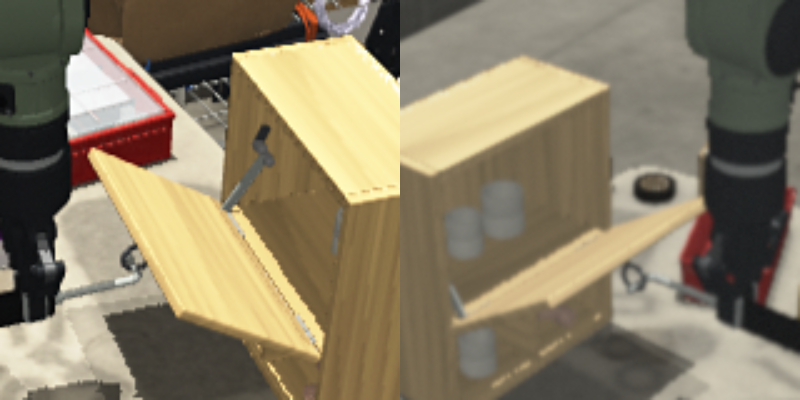

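The hatch follows: it's at about 1 rad, with the pin in the ring underneath and the gripper clear of the edge. Next comes the catch.

Run:
```python
from h import *
B=np.array([-.22,-.47,-1.17])
for l in np.arange(.0,.056,.002):
    th=min(1.05+l/.149,1.22); lead=.006+max(0,1.05+l/.149-1.22)*.149
    hit=move_l(tcp_for(eye_at(th,lead)),.03,until_force=7)
    s=get_state(); d=s["contact_force"]-B; print(round(th,3),round(lead,4),hit,d,round(s["clock"],1))
    if hit or np.linalg.norm(d)>11: break
    
F={c:grab_frame(c) for c in ["scene","side"]}
cv2.imwrite("pics/c6.png",cv2.hconcat([cv2.resize(F["scene"]["img"][130:290,260:420,::-1],(400,400)),cv2.resize(F["side"]["img"][120:280,240:400,::-1],(400,400))]))
for c in F: print(tip_of(c,"pole_pin")[:1],tip_of(c,"eye")[:1])
```

```text
1.05 0.006 False [-0.1219  0.8409  1.0065] 17.9
1.063 0.006 False [0.0936 0.6416 0.7177] 18.2
1.077 0.006 False [ 0.5898 -0.5626  0.7101] 18.4
1.09 0.006 False [0.436  0.2892 0.9036] 18.7
1.104 0.006 False [1.6742 0.3973 0.3933] 18.9
1.117 0.006 False [1.1472 1.2107 2.8032] 19.2
1.131 0.006 False [0.3605 0.0573 4.605 ] 19.4
1.144 0.006 False [-0.8869  0.3544  7.5496] 19.7
1.157 0.006 False [2.0134 1.1447 4.8682] 19.9
1.171 0.006 False [1.1    0.639  5.8919] 20.2
1.184 0.006 False [2.8539 0.4238 3.7417] 20.4
1.198 0.006 False [3.0172 0.0462 3.837 ] 20.7
1.211 0.006 False [2.8876 0.7457 2.5009] 20.9
1.22 0.0067 False [ 1.1019  0.4144 -0.1744] 21.2
1.22 0.0087 False [0.5793 0.0565 0.7152] 21.4
1.22 0.0107 False [0.0752 0.3429 0.2869] 21.7
1.22 0.0127 False [-0.8533  0.4399  3.9719] 21.9
1.22 0.0147 False [-1.2396  0.4293  7.9178] 22.2
1.22 0.0167 False [-2.7939 -0.1212 10.0421] 22.4
1.22 0.0187 False [-0.2601  0.6164  6.8767] 22.7
1.22 0.0207 False [1.1411 1.9978 7.0992] 22.9
1.22 0.0227 False [1.7543 0.4557 7.3856] 23.2
1.22 0.0247 False [ 0.6689 -1.2409  7.4864] 23.4
1.22 0.0267 False [ 1.8796 -0.3007  7.7831] 23.7
1.22 0.0287 False [ 2.0041 -0.1589  7.8969] 23.9
1.22 0.0307 False [ 1.0748 -0.969   7.4489] 24.2
1.22 0.0327 False [1.8729 0.892  6.9674] 24.4
1.22 0.0347 False [ 1.5006 -0.5567  7.202 ] 24.7
[{'centre': [311.8, 248.6], 'score': 0.8}] []
[{'centre': [335.1, 246.9], 'score': 0.73}] [{'centre': [334.3, 239.7], 'score': 0.74}]
```

View pics/c6.png

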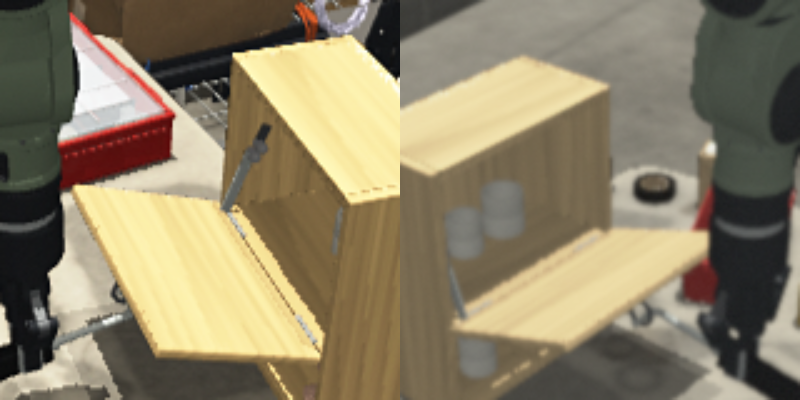

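The hatch is fully down. The force profile (peak at 7.5 N, drop to about 0, then the hard stop) says it's latched; the pole slipped a little in pitch against the stop. I'll unload it, centre the pin and slide out.

Run:
```python
from h import *
B=np.array([-.22,-.47,-1.17])
p=get_state()["position"].copy(); free=0
for i in range(16):
    p=p+[0,0,.002]; move_l(p,.03)
    d=get_state()["contact_force"]-B; print(i,d)
    if free or d[2]<.9: free+=1
    if free>=4 or d[2]<-2: break
F={c:grab_frame(c) for c in ["scene","side"]}
cv2.imwrite("pics/c7.png",cv2.hconcat([cv2.resize(F["scene"]["img"][195:275,260:340,::-1],(400,400)),cv2.resize(F["side"]["img"][200:280,300:380,::-1],(400,400))]))
print(get_state()["clock"])
```

```text
0 [ 1.3763 -0.4945  1.4029]
1 [-0.0688 -0.1194 -0.1775]
2 [ 1.2038  0.4075 -0.7171]
3 [ 0.224  -0.2285  0.1833]
4 [0.9346 0.2886 0.0952]
26.3417
```

View pics/c7.png

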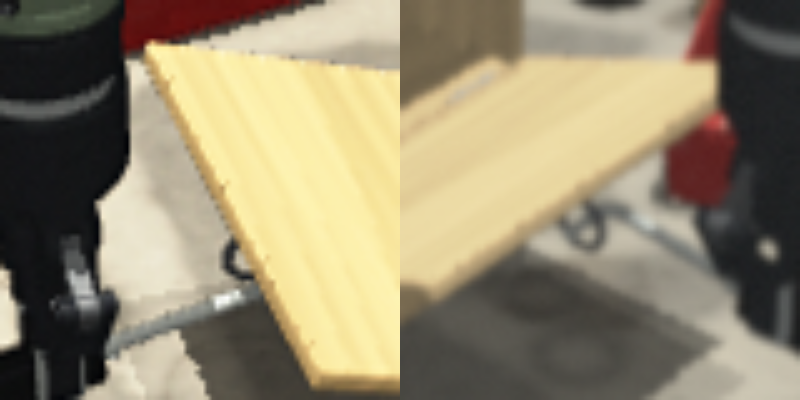

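The hatch stays down unloaded and the pin sits freely in the ring. Now I'll slide it out along −y.

Run:
```python
from h import *
p=get_state()["position"].copy()
h=move_l(p+rz(YAW)@[0,-.040,0],.03,until_force=3)
s=get_state(); print(h,rz(YAW).T@(s["position"]-p),s["contact_force"])
if not h:
    q=s["position"]; 
    print(move_l(q+rz(YAW)@[-.03,0,-.02],.06,until_force=4))
    F={c:grab_frame(c) for c in ["scene","side"]}
    cv2.imwrite("pics/c8.png",cv2.hconcat([cv2.resize(F["scene"]["img"][180:300,220:340,::-1],(400,400)),cv2.resize(F["side"]["img"][190:310,300:420,::-1],(400,400))]))
    r=[ray(F[c],tip_of(c,"pole_pin")[0]["centre"]) for c in F]; t=tri(r); s=get_state()
    print(t,s["position"],"pin in tool yaw frame",rz(YAW).T@(t[0]-s["position"]),s["contact_force"],s["clock"])
```

```text
False [-0.     -0.0399 -0.    ] [ 1.4064  0.6026 -1.1399]
False
(array([ 0.5055, -0.0457,  0.1301]), np.float64(0.004486722962948623)) [ 0.4021 -0.0501  0.0978] pin in tool yaw frame [0.1025 0.0147 0.0323] [-0.636  -0.1851 -2.0111] 28.775
```

View pics/c8.png

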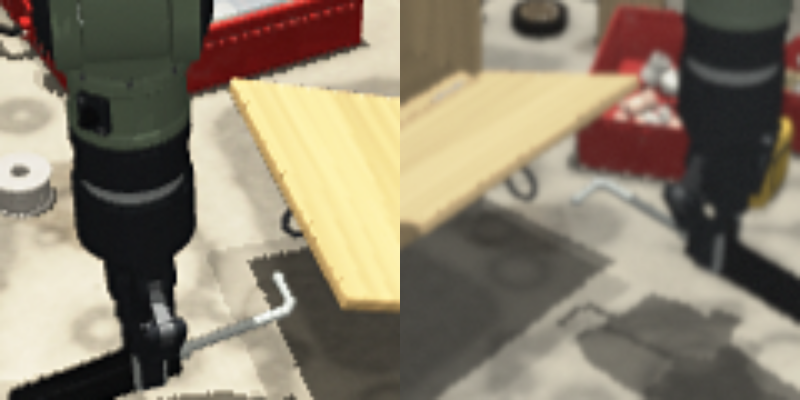

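The pole is free and the hatch stays down; the pole is pitched about 14° in the grip. I'll move to the open bench at the left front, level it and set it down.

Run:
```python
from h import *
F=grab_frame("scene"); print("bench edge",plane(ray(F,(204,320)),0))
p=get_state()["position"].copy()
move_l([.375,p[1],.11],.12); move_l([.41,.15,.13],.15)
rot=tool(YAW,-.24,True); print(ik([.42,.15,.06],rot),ik([.42,.15,.005],rot))
move_l([.42,.15,.10],.1,rot=rot)
F={c:grab_frame(c) for c in ["scene","side"]}
for n in ("pole_pin","pole_grip"):
    print(n,tri([ray(F[c],tip_of(c,n)[0]["centre"]) for c in F]))
print(get_state()["position"],get_state()["clock"])
```

```text
bench edge [ 0.2741  0.0167 -0.    ]
[ 0.1384  0.5005 -0.4523  0.8514  0.0562  0.2318] [ 0.1384  0.5839 -0.4909  0.7294  0.0562  0.2318]
pole_pin (array([0.5281, 0.1647, 0.1034]), np.float64(0.0010749001949495035))
pole_grip (array([0.4058, 0.1483, 0.1166]), np.float64(0.00012310850057829686))
[0.4196 0.1502 0.1009] 31.4917
```

Run:
```python
from h import *
rot=tool(YAW,-.14,True)
move_l([.43,.15,.04],.1,rot=rot)
print(move_l([.43,.15,.004],.02,until_force=3)); p=get_state()["position"].copy(); print(p)
let_go(); sleep(.3); move_l(p+[-.015,0,.12],.1); movep([.40,.15,.28],tool(YAW,0,True)); sleep(.5)
F={c:grab_frame(c) for c in ["scene","side"]}
cv2.imwrite("pics/c9.png",cv2.hconcat([cv2.resize(F[c]["img"][100:420,160:480,::-1],(400,400)) for c in F]))
s=get_state(); print(s["clock"],s["contact_force"])
```

```text
True
[0.4301 0.15   0.0062]
37.3667 [-0.6913 -0.5767  0.5836]
```

View pics/c9.png

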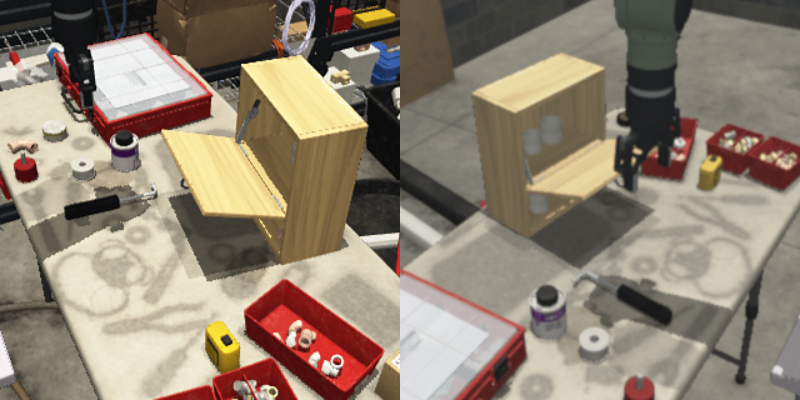

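The hatch stays down on its own, the pole lies on the open bench, the bystanders haven't moved and the gripper is clear.

```bash
python3 -c "
from cell import *
print(sign_off())"
```

```text
the job is handed in; nothing more can be done
None
```

The hatch is pulled down, latched and holding by itself; the pole is unhooked and back on the open bench, bystanders were left alone, peak measured pull was about 10 N, and I signed off at about 37 s.

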